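Source check of a radiation probe in a measuring van

TASK

Do the source check on the clamped probe: turn the ratemeter's dial to the green mark, then push in the red knob on the yellow source holder, twist it clockwise until it rests firmly against its stop post, keep it there for two seconds and let go, so that it springs back and pops up locked. Do not wrench the knob against its latch or its stop, leave the dial on green, and do not disturb the jar, the hand-held meter or the screwdriver.

Things in the scene. Friction and masses are not known exactly. Their poses are not given: they have to be found in the camera images.
- ratemeter: Fixed grey bench instrument, 200 deep (x) x 240 wide (y), 45 high in front, 100 behind, three 18 mm tall sockets on its roof. Its front panel slopes up at 20 degrees towards the back, facing the robot; the dial is on its right half, a dead display and keys on its left. Origin: centre of its underside; x to its back, y to its left, z up.
- dial_grip (a point): On the dial's axis, 28 mm out from the panel, a good place for the TCP (fingertips then 3 mm clear of the skirt). z points out of the panel along the axis, x along the bar to its white pointer end. The dial is a black knob: skirt 40 across, 6 thick; on it a bar 40 long (x), 13 wide (y), reaching 32 mm above the panel.
- dial (a joint): Dial angle (rad), growing clockwise seen from outside. Six clicks 0.524 apart between ends 0 and 2.618; dots 36 mm from the axis mark them: 0 white, 0.524 blue, 1.047 yellow, 1.571 black, 2.094 GREEN, 2.618 red. The pointer is 75 degrees left of straight upslope at 0, 45 right at green. Starts on white, blue or yellow. A spring ball snaps it into the nearest click; a click takes about 0.1 N m.
- holder: Source holder, fixed: aluminium plate 250 (x) x 110 (y) x 8; on it, 70 mm to -x of its middle, a yellow shielded head 84 across whose top is 68 above the table; behind that the clamped grey probe, 44 across, along x, top 68 above the table. Origin: centre of the plate's underside; x to the back, y left, z up.
- shutter_grip (a point): On the red knob's vertical axis, 45 mm above the head's top while the knob is up, a good place for the TCP (fingertips 9 mm above the flange). x along the bar to its white line, z up; moves with the knob. The red knob: flange 42 across, 11 to 17 above the head; on it a bar 42 long (x), 14 wide (y), reaching 53 above the head.
- shutter (a joint): Turn of the red knob (rad), growing clockwise from above, 0 at rest (locked, closed). A return spring pulls it back with 0.05 N m at 0, 0.13 N m at 1.2. While it is up a latch lets it turn only about 0.06. Pushed in, it turns; beyond about 0.3 the latch keeps it in. Back at 0 it pops up by itself and locks.
- shutter_push (a joint): How far the red knob is pushed down (m): 0 up and locked, 0.008 at the bottom. The spring pushes back with 4 N at 0 and 9 N at the bottom; from about 0.0065 on it turns freely.
- shutter_lug: Small steel lug on the red knob's flange, 8 wide, reaching 34 mm from the axis at right angles to the bar (towards the knob's +y), 11 to 17 above the head. Origin: on the knob's axis at the height of the head's top; turns with the knob.
- latch: Steel latch hidden inside the yellow head: it blocks the red knob's turning until the knob is pushed in, and is not strong enough to be forced. Origin: on the knob's axis at the head's top. Fixed to the holder; nothing to handle.
- stop_ring: Dark fixed ring, 70 across, round the red knob's foot, with the knob's stop on it: a steel post 9 across, 14 tall, 28 mm from the axis, whose side the lug strikes. The post is clamped differently on each holder: the lug meets it after 0.8 to 1.25 rad of turn. This pose (knob's axis at the head's top) does not tell where the post stands: see it or feel it.
- jar: Glass sample jar with a green cap, 60 across, 85 tall, loose, standing near the holder. Origin: centre of its underside. Bystander.
- doserate_meter: Grey hand-held meter, 151 x 64 x 36, loose, lying near the ratemeter. Origin: underside, about its middle. Bystander.
- screwdriver: Screwdriver, 190 long, red handle 26 across, loose, lying beside the holder. Origin: underside, its middle. Bystander.

How it is judged (in metres and radians):
On the way, in this order (a step that is already met when the one before it is completed fails the run):
1. the ratemeter's dial stands at the green mark (within 0.15 rad) (value of joint dial between 1.944 and 2.244 rad), for 0.3 s.
2. the red knob is held with its lug pressed against the stop post (1 N or more) for 1.5 s, the dial still on green (all of step 1 and contact force between shutter_lug and stop_ring above 1 N), for 1.5 s.
At the end, for the whole second after the job is handed in: The dial is on green (within 0.15 rad of 2.094), the red knob is back at rest (under 0.1 rad) and popped up (within 1.2 mm), the jar stands upright, and the jar, hand-held meter and screwdriver are within 20 mm of where they were (all of step 1 and value of joint shutter below 0.1 rad and value of joint shutter_push below 0.0012 m and distance of each of jar, doserate_meter, screwdriver from where it was at the start of the episode below 0.02 m and angle between jar's own z axis and vertical below 0.2 rad); the robot touches nothing.
It fails at once if the knob is wrenched against its stop post (over 40 N between lug and post, 1.1 N m) (contact force between shutter_lug and stop_ring above 40 N).
It fails at once if the knob is forced against its latch (over 40 N on the latch, about 1.4 N m) instead of being pushed in first (contact force between latch and anything else above 40 N).
It fails at once if a bystander is disturbed (moved by more than 20 mm, or the jar tipped) (distance of any of jar, doserate_meter, screwdriver from where it was at the start of the episode above 0.02 m or angle between jar's own z axis and vertical above 0.2 rad).
It also fails if it takes over 72 s, if anything falls off the work surface, if the arm or the gripper's body presses on something with over 40 N, if the wrist force passes 120 N, or if a joint passes its speed limit or range.

ROBOT

A 6-joint arm with a two-finger parallel gripper is mounted at the origin on the work surface. World frame = base frame: x ahead of the robot, y to its left, z up, the work surface at z = 0. Lengths are in mm, angles in rad, forces in N, time in s.
With the tool pointing down it reaches from about 275 to 1000 mm from the base axis. Payload 8.4 kg.
Tool frame: the origin (TCP) lies between the finger pads, 19 mm behind the fingertips; this is the grasp point; z points along the fingers, y is the line along which they close (so a half turn about z gives the same grasp; the last joint's range is limited). The gripper opens to 85 mm and grips with 20 to 120 N. Pads are 22 mm wide; open, the fingers measure 114 mm over their backs; the gripper's body (76 mm by 85 mm) begins 54 mm behind the grasp point. The pads swing forward as they close: fully open they stand 13 mm farther back than shut.
Start: joints at [1.301, 0.353, 1.633, -0, 1.155, -0.002], TCP at [165.38, 602.725, 249.981] pointing down, gripper open.
Joint ranges: [-2.63, 2.63], [-0.92, 2.1], [0.06, 2.66], [-1.3, 4.44], [0, 2.69], [-3.02, 3.02]. Speed limits (rad/s): [2.22, 2.22, 2.79, 3.14, 3.14, 3.14].

INTERFACE

Orientations are given as [roll, pitch, yaw] about the fixed x, y, z axes, in that order (R = Rz(yaw) Ry(pitch) Rx(roll)).
In Python, from rig import telemetry, imaging, r gives the robot as it stands. The module is installed in compiled form; this text tells all that it offers.
- The arm moves only by the tool step_arm, never from a script. Its argument "moves" is a list of rows, each a list of 3 entries, a list of its own where there are three numbers: the turn, a rotation vector about the tool's x, y, z scaled (see below), then the shift along the tool's x, y, z scaled (see below), then the opening, from -1 (shut) to 1 (fully open). A call has 1 to 8 rows; each row is the pose to reach, as a shift and turn from the pose commanded when the call began, along the tool's axes at that moment; what a row does not reach only later rows make up. The controller multiplies each number of a shift by 200 mm and each number of a turn by 45 degrees. A row lasts 1/10 s, in which the tool goes at most 50 mm and 8.59 degrees, less where a joint would pass 70% of its speed; a pose out of reach is approached as far as the arm can. A call with a number of a shift or a turn outside -1 to 1 is refused whole. A call with a gripper value outside its range is refused whole. The fingers move at their own pace and stop on an object; "squeeze" is the grip in N (left out, the last holds). Time passes only in rows, so rows that repeat a pose let the fingers close. It gives the time, the measured TCP pose, the force, the opening and the grip force at its end, in the units of the state.
- telemetry.sense(): the state, without advancing time (a new reading comes with each control period).
- imaging.grab_frame(name): name is "side" or "top" or "wrist"; returns the picture (400x640x3 uint8, red, green, blue); there is no depth.
- imaging.calibration(name): a dict with "fx", "fy", "cx", "cy" (pixels), "cam_to_world" (4x4, takes a point from camera to world coordinates). Camera axes: x right, y up, looking along -z (the intrinsics and any distortion apply to the point x, -y, -z); pixel columns grow to the right and rows downward; lengths in mm; the calibration is good to about 2 mm. The wrist camera is an equidistant fisheye: a pixel r from the principal point sees the ray r / f radians off the axis. A picture is of the moment at which its call begins: read the wrist's pose just before it. calibration takes no time and is no camera call; for the wrist camera it gives the pose at the moment of the call.
- r.sign_off(): hands the job in; it is judged then, once.
Trained networks look in the newest picture that a camera, given by its name, has taken for a name from the list of things; names that differ only in an ending like _2 or _b are one class to them, and where a whole thing is asked for, a point or a joint stands for the part that bears it (a point fixed in the world has none). Each returns a list of dicts, best first, with "conf" (0 to 1); they miss things now and then, are a little off and sometimes report something else, mostly with a low value. They report only what shows in the picture. A call takes as long as a camera call.
- imaging.recognise(camera, name): "extent" ([left, top, width, height] in pixels, round what is visible of it).
- imaging.mark_of(camera, name): "xy" ([column, row] in pixels: a listed point, or the origin of a listed thing).
The state is a dict: "clock": time; "qpos": joint angles; "qvel": joint speeds; "joint_efforts": joint torques, N m; "eef_pos": TCP position; "tcp_rot": TCP orientation; "contact_force": force on the tool from outside, world axes, zero at the start; "wrist_torque": the same for the moment, N m; "opening": opening from 0.0 (shut) to 1.0 (fully open); "grasp_force": force on a finger pad.
Only numpy, scipy, OpenCV 4.12 (cv2) and the standard library are available. Lean on these libraries where they do the work, as an engineer would, in place of code of your own. Each camera call takes 0.05 s, during which the arm holds its last target. There are 200 camera calls.

## Working session

There is one attempt and no reset: what is moved stays moved. The work goes in short steps, Python scripts to look and compute and a tool call to move; the robot and the scene stay as the last step left them, time stands still between calls to the robot, and variables do not carry over. Pictures are saved under pics/ and viewed, at most 13 in all, crops included, and the job is handed in when it is done.

Besides the shell and the picture viewer there is one more tool, called after ">>>" in YAML: its name, and indented under it one key for each argument. step_arm: Moves the arm, as the interface text tells. Its arguments: {"type":"object","properties":{"moves":{"type":"array"},"squeeze":{"type":"number"}},"required":["moves"]}

```bash
mkdir -p pics; cat > h.py <<'E'
import numpy as np, cv2
from rig import telemetry, imaging, r
from scipy.spatial.transform import Rotation as R
def ray(cam,uv,cal=None):
    c=cal or imaging.calibration(cam); T=np.array(c["cam_to_world"])
    x=(uv[0]-c["cx"])/c["fx"]; y=(uv[1]-c["cy"])/c["fy"]
    if cam=="wrist":
        th=np.hypot(x,y); s=np.sin(th)/max(th,1e-9); d=np.array([x*s,-y*s,-np.cos(th)])
    else: d=np.array([x,-y,-1.])
    d=T[:3,:3]@d; return T[:3,3],d/np.linalg.norm(d)
def onz(cam,uv,z,cal=None):
    o,d=ray(cam,uv,cal); return o+d*(z-o[2])/d[2]
def tri(rays):
    A=sum(np.eye(3)-np.outer(d,d) for o,d in rays); b=sum((np.eye(3)-np.outer(d,d))@o for o,d in rays)
    p=np.linalg.solve(A,b); return p,[np.linalg.norm((np.eye(3)-np.outer(d,d))@(p-o)) for o,d in rays]
def save(cam,fn):
    im=imaging.grab_frame(cam); cv2.imwrite("pics/"+fn,im[:,:,::-1]); return im
E
python3 - <<'E'
from h import *
np.set_printoptions(precision=1,suppress=True)
s=telemetry.sense(); print(s)
for c in ["side","top"]:
    save(c,c+"0.png"); k=imaging.calibration(c); print(c,k["fx"],np.array(k["cam_to_world"])[:3,3])
rays={}
for n in ["ratemeter","dial_grip","holder","shutter_grip","stop_ring","shutter_lug","jar","doserate_meter","screwdriver"]:
    for c in ["side","top"]:
        m=imaging.mark_of(c,n)
        if m:
            print(n,c,[(np.round(q["xy"],1),round(q["conf"],2)) for q in m[:2]]); rays.setdefault(n,[]).append(ray(c,m[0]["xy"]))
    if len(rays.get(n,[]))==2: print("   ->",*tri(rays[n]))
print(telemetry.sense()["clock"])
E
cd pics; python3 -c "
import cv2,numpy as np
cv2.imwrite('both.png',cv2.resize(np.vstack([cv2.imread('side0.png'),cv2.imread('top0.png')]),(480,600),interpolation=cv2.INTER_AREA))"
```

```text
{'clock': 0.0, 'qpos': array([ 1.3,  0.4,  1.6, -0. ,  1.2, -0. ]), 'qvel': array([ 0., -0., -0.,  0., -0., -0.]), 'joint_efforts': array([ -0. , -60.5, -34.2,  -0. ,   0. ,   0. ]), 'eef_pos': array([165.3, 602.3, 249.2]), 'tcp_rot': array([-3.1,  0. ,  2.9]), 'contact_force': array([-0.2, -0. , -0.1]), 'wrist_torque': array([-0.,  0., -0.]), 'grasp_force': 0.0, 'opening': 0.9988157291372394}
side 488.14442383881106 [ 316.6 -987.9  809.8]
top 432.0309311831214 [ 364.7   50.  1135. ]
ratemeter side [(array([355.1, 309.8]), 0.73), (array([313. , 199.4]), 0.6)]
ratemeter top [(array([249. , 202.9]), 0.82), (array([460.3, 201.7]), 0.18)]
   -> [ 700.5  307.7 -612.3] [np.float64(37.455896356879514), np.float64(37.455896356879336)]
dial_grip side [(array([298., 177.]), 0.63)]
dial_grip top [(array([263.5, 212.5]), 0.49), (array([428.6, 207.1]), 0.37)]
   -> [510.7 169.4 106.7] [np.float64(6.566687891398317), np.float64(6.566687891398425)]
holder side [(array([357. , 309.8]), 0.83)]
holder top [(array([426. , 203.8]), 0.73)]
   -> [ 561.9 -251.4   -0.3] [np.float64(0.6449113947939354), np.
[... 303 characters left out ...]
.1]), 0.91)]
   -> [ 484.  -246.2   64.1] [np.float64(1.543061479842964), np.float64(1.5430614798428888)]
jar side [(array([358.6, 277.2]), 0.88)]
jar top [(array([392. , 191.1]), 0.57)]
   -> [ 592.4 -159.2    9.2] [np.float64(1.5615548744446446), np.float64(1.5615548744447543)]
doserate_meter side [(array([326.5, 291.7]), 0.71), (array([298.8, 168.2]), 0.47)]
doserate_meter top [(array([180. , 200.4]), 0.85)]
   -> [ 710.3  671.6 -856.2] [np.float64(1.868485129943576), np.float64(1.8684851299435663)]
screwdriver side [(array([368.3, 343.8]), 0.88)]
screwdriver top [(array([460.7, 202.8]), 0.74)]
   -> [ 563.3 -345.4   -4. ] [np.float64(3.829420975974243), np.float64(3.829420975974528)]
1.0
```

View pics/top0.png

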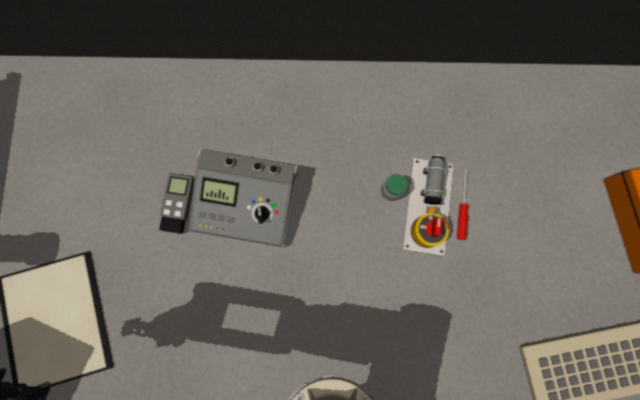

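View pics/side0.png

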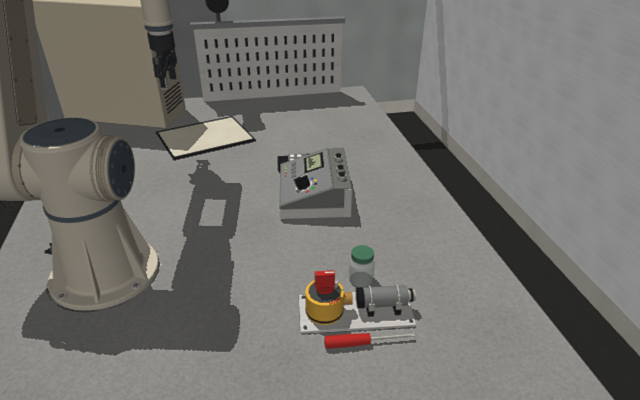

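The top view shows the ratemeter (245,197), its dial at (262,213), the meter at (176,203), the jar at (397,187), the holder at (430,205) and the red knob at (433,228). The side view agrees with this. Next I'll bring the wrist camera over the dial.

```bash
cat >> h.py <<'E'
def plan(p,Rt):
    s=telemetry.sense(); R0=R.from_euler("xyz",s["tcp_rot"]).as_matrix()
    sh=R0.T@(np.array(p)-s["eef_pos"])/200; tu=R.from_matrix(R0.T@Rt).as_rotvec()/np.deg2rad(45)
    print("turn",np.round(tu,4),"shift",np.round(sh,4))
def frame(z,y):
    z=np.array(z,float)/np.linalg.norm(z); y=np.array(y,float); y-=z*(y@z); y/=np.linalg.norm(y); return np.column_stack([np.cross(y,z),y,z])
def az(a,z=0): return np.array([np.cos(a),np.sin(a),z])
E
python3 - <<'E'
from h import *
yaw=-.15; n=-np.sin(.349)*az(yaw)+np.array([0,0,np.cos(.349)])
plan(np.array([505,170,100])+n*170,frame(-n,az(.32)))
for c,uv in (("top",(262,213)),("side",(303,184))):print(onz(c,uv,75),onz(c,uv,100))
E
```

```text
turn [-0.2593 -0.3819  1.2063] shift [-1.9214 -1.6715 -0.0488]
[520.76733007 176.37372904  75.        ] [517.08600853 173.39279937 100.        ]
[519.65077934 179.63529787  75.        ] [512.74157076 139.9155442  100.        ]
```

>>> step_arm:
  moves:
    - [[-0.13,-0.19,0.6],[-0.96,-0.84,-0.02],1]
    - [[-0.13,-0.19,0.6],[-0.96,-0.84,-0.02],1]
    - [[-0.13,-0.19,0.6],[-0.96,-0.84,-0.02],1]
    - [[-0.13,-0.19,0.6],[-0.96,-0.84,-0.02],1]
    - [[-0.13,-0.19,0.6],[-0.96,-0.84,-0.02],1]
    - [[-0.13,-0.19,0.6],[-0.96,-0.84,-0.02],1]

```text
clock: 1.6
eef_pos: [307.5, 385.8, 254.1]
tcp_rot: [3.009, 0.121, 2.39]
contact_force: [0.3, -0.5, 0.1]
opening: 1.002
grasp_force: 0.0
```

```bash
python3 - <<'E'
from h import *
yaw=-.15; n=-np.sin(.349)*az(yaw)+np.array([0,0,np.cos(.349)])
plan(np.array([515,175,80])+n*190,frame(-n,az(.32)))
E
```

```text
turn [-0.1307 -0.1897  0.603 ] shift [-1.2036 -0.2604  0.0902]
```

>>> step_arm:
  moves:
    - [[-0.13,-0.19,0.6],[-1,-0.24,0.08],1]
    - [[-0.13,-0.19,0.6],[-1,-0.24,0.08],1]
    - [[-0.13,-0.19,0.6],[-1,-0.24,0.08],1]
    - [[-0.13,-0.19,0.6],[-1,-0.24,0.08],1]
    - [[-0.13,-0.19,0.6],[-1,-0.24,0.08],1]
    - [[-0.13,-0.19,0.6],[-1,-0.24,0.08],1]

```text
clock: 2.2
eef_pos: [423.2, 219.0, 256.0]
tcp_rot: [2.832, 0.162, 1.894]
contact_force: [0.5, 0.4, -0.5]
opening: 1.004
grasp_force: 0.0
```

```bash
python3 - <<'E'
from h import *
np.set_printoptions(precision=2,suppress=True)
s=telemetry.sense(); print(s["eef_pos"],s["qpos"],s["qvel"])
k=imaging.calibration("wrist");T=np.array(k["cam_to_world"]);print(k["fx"],k["cx"],k["cy"]);print(T)
im=save("wrist","w0.png")
for n in ["ratemeter","dial_grip"]: print(n,[(q["xy"],q["conf"]) for q in imaging.mark_of("wrist",n)])
print(imaging.recognise("wrist","dial"))
E
```

```text
[423.18 219.02 256.  ] [ 0.64 -0.01  2.11 -0.34  0.82  0.5 ] [ 0.05  0.01 -0.01  0.01  0.    0.02]
309.70691628693146 320.9448540993711 197.80702079158058
[[  0.89  -0.22  -0.41 361.06]
 [  0.35   0.89   0.29 286.72]
 [  0.3   -0.4    0.87 361.51]
 [  0.     0.     0.     1.  ]]
ratemeter [([358.2, 155.8], 0.92)]
dial_grip [([333.9, 218.7], 0.91)]
[{'extent': [319.0, 199.1, 39.5, 31.9], 'conf': 0.69}]
```

View pics/w0.png

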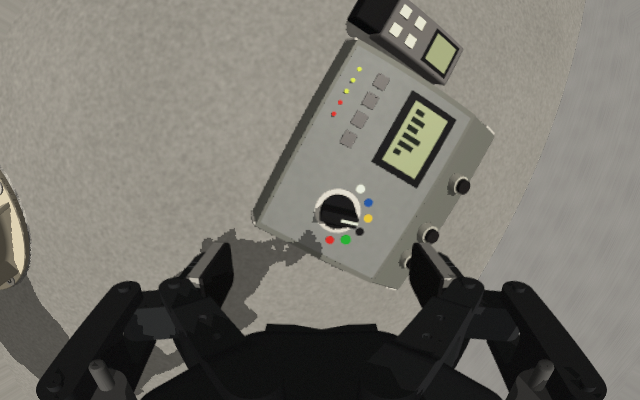

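The wrist view shows the dial skirt at about (337,210). The dots are white (360,188), blue (368,203), yellow (368,218), black (360,231), green (346,240) and red (330,240). The pointer is apparently at yellow. I'll fit the dial's pose to the six dots.

```bash
cat >> h.py <<'E'
def proj(cam,P,cal=None):
    c=cal or imaging.calibration(cam); T=np.array(c["cam_to_world"]); q=(np.atleast_2d(P)-T[:3,3])@T[:3,:3]
    x,y,z=q[:,0],-q[:,1],-q[:,2]
    if cam=="wrist":
        rr=np.hypot(x,y); k=np.arctan2(rr,z)/np.maximum(rr,1e-9)
    else: k=1/z
    return np.column_stack([c["fx"]*x*k+c["cx"],c["fy"]*y*k+c["cy"]])
def daxes(yaw):
    t=np.deg2rad(20); f=az(yaw); up=f*np.cos(t)+np.array([0,0,np.sin(t)]); n=-f*np.sin(t)+np.array([0,0,np.cos(t)]); return up,np.cross(n,up),n
def pt(c,yaw,ang,rad,h):  # ang = dial joint angle
    u,l,n=daxes(yaw); a=np.deg2rad(75)-ang; return np.array(c)+rad*(np.cos(a)*u+np.sin(a)*l)+h*n
E
python3 - <<'E'
from h import *
from scipy.optimize import least_squares
np.set_printoptions(precision=2,suppress=True)
im=cv2.imread("pics/w0.png").astype(float); cal=imaging.calibration("wrist")
g0=[(360,188),(368,203),(368,218),(360,231),(346,240),(330,240)]; D=[]
for i,(u,v) in enumerate(g0):
    w=im[v-6:v+7,u-6:u+7]; bg=np.median(im[v-12:v+13,u-12:u+13].reshape(-1,3),0); d=np.linalg.norm(w-bg,axis=2)
    m=np.where(d>.45*d.max(),d,0); yy,xx=np.mgrid[-6:7,-6:7]; mm=m*(np.hypot(xx,yy)<6.5); D.append([u+(mm*xx).sum()/mm.sum(),v+(mm*yy).sum()/mm.sum()])
D=np.array(D); print(D)
f=lambda p:(proj("wrist",[pt(p[:3],p[3],i*.5236,36,0) for i in range(6)],cal)-D).ravel()
s=least_squares(f,[520,177,72,-.15],loss="soft_l1"); print(s.x,s.fun.reshape(-1,2))
p=s.x
for a in range(4): print(a,proj("wrist",[pt(p[:3],p[3],a*.5236,q,32) for q in (-20,0,20)],cal).ravel())
u,l,n=daxes(p[3]); 
for c in("top","side"): print(c,proj(c,[p[:3]+32*n]))
E
python3 -c "
import cv2
cv2.imwrite('pics/w0c.png',cv2.resize(cv2.imread('pics/w0.png')[170:260,290:400],None,fx=6,fy=6,interpolation=cv2.INTER_CUBIC))"
```

```text
[[360.08 188.54]
 [367.89 202.29]
 [367.56 218.01]
 [359.1  231.15]
 [345.28 239.14]
 [329.25 239.47]]
[522.24 181.03  70.1   -0.15] [[-0.08 -0.04]
 [ 0.06  0.03]
 [-0.04 -0.04]
 [ 0.07  0.18]
 [-0.04 -0.06]
 [ 0.03 -0.07]]
0 [325.34 232.95 338.88 219.93 352.7  206.55]
1 [320.24 224.98 338.88 219.93 357.58 214.8 ]
2 [320.07 215.49 338.88 219.93 357.39 224.26]
3 [325.   207.03 338.88 219.93 352.31 232.41]
top [[258.04 215.26]]
side [[299.77 176.17]]
```

View pics/w0c.png

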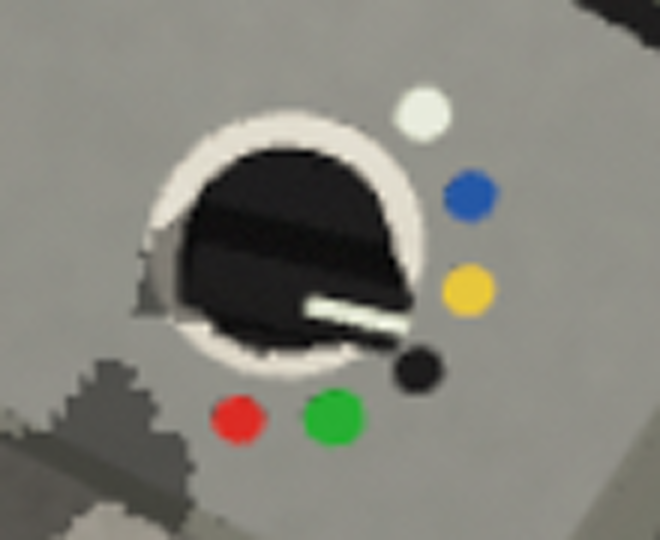

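The pointer is at yellow, so the start is 1.047. The arm was still settling between that picture and its calibration, so I'll refit with a fresh picture.

```bash
cat > fit.py <<'E'
from h import *
from scipy.optimize import least_squares
np.set_printoptions(precision=2,suppress=True)
def fit(p0):
    cal=imaging.calibration("wrist"); im=imaging.grab_frame("wrist")[:,:,::-1]; cv2.imwrite("pics/fit.png",im); im=im.astype(float)
    p=np.array(p0)
    for it,w in ((0,11),(1,7)):
        D=[]
        for u,v in np.round(proj("wrist",[pt(p[:3],p[3],i*.5236,36,0) for i in range(6)],cal)).astype(int):
            a=im[v-w:v+w+1,u-w:u+w+1]; bg=np.median(im[v-14:v+15,u-14:u+15].reshape(-1,3),0); d=np.linalg.norm(a-bg,axis=2)
            yy,xx=np.mgrid[-w:w+1,-w:w+1]; m=np.where(d>.45*d.max(),d,0)*(np.hypot(xx,yy)<w); D.append([u+(m*xx).sum()/m.sum(),v+(m*yy).sum()/m.sum()])
        f=lambda q:(proj("wrist",[pt(q[:3],q[3],i*.5236,36,0) for i in range(6)],cal)-D).ravel()
        s=least_squares(f,p,loss="soft_l1"); p=s.x
    print(p,np.abs(s.fun).max()); return p,cal
if __name__=="__main__":
    s=telemetry.sense(); print(s["eef_pos"],s["qvel"])
    p,cal=fit([522,181,70,-.15])
    u,l,n=daxes(p[3])
    for c in("top","side"): print(c,proj(c,[p[:3]+32*n]))
    for a in (1,2,3): print(a,proj("wrist",[pt(p[:3],p[3],a*.5236,q,32) for q in (-20,20)],cal).ravel())
    g=p[:3]+28*n; by=-np.cross(n,pt([0,0,0],p[3],1.047,1,0))
    for y in (by,-by): plan(g+60*n,frame(-n,y))
E
python3 fit.py
```

```text
[422.25 220.95 255.81] [ 0.  0.  0. -0. -0. -0.]
[531.6  175.32  55.38  -0.2 ] 0.8495788198503647
top [[261.06 212.32]]
side [[303.5  181.21]]
1 [322.01 223.65 357.68 215.31]
2 [322.26 214.6  357.12 224.29]
3 [327.3  206.75 352.   231.87]
turn [-0.01 -0.03  2.37] shift [-0.22  0.11  0.7 ]
turn [ 0.02 -0.01 -1.63] shift [-0.22  0.11  0.7 ]
```

```bash
sed -i 's/((0,11),(1,7))/((0,7),(1,6),(2,6))/; s/print(p,np.abs(s.fun).max())/print(p,np.round(s.fun.reshape(-1,2),2).tolist())/; s/fit(\[522,181,70,-.15\])/fit([528,176,62,-.17])/' fit.py; python3 fit.py; python3 -c "
import cv2
cv2.imwrite('pics/fc.png',cv2.resize(cv2.imread('pics/fit.png')[170:260,290:400],None,fx=5,fy=5))"
```

```text
[422.21 220.95 255.77] [ 0. -0.  0. -0. -0. -0.]
[522.76 178.96  70.69  -0.16] [[-0.08, -0.04], [0.0, 0.02], [-0.08, -0.05], [0.23, 0.25], [-0.1, -0.02], [0.04, -0.15]]
top [[258.85 215.02]]
side [[300.07 176.33]]
1 [320.19 226.94 357.54 216.96]
2 [320.08 217.47 357.3  226.39]
3 [325.05 209.06 352.18 234.49]
turn [-0.01 -0.01  2.32] shift [-0.2   0.1   0.61]
turn [ 0.01 -0.   -1.68] shift [-0.2   0.1   0.61]
```

View pics/fc.png

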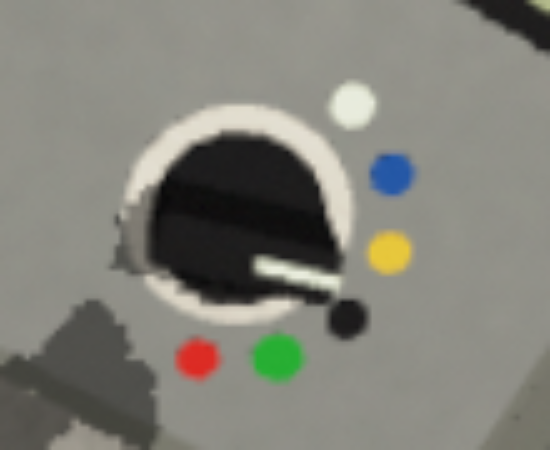

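The crop shows the pointer at yellow, with clean dots and black separate from the pointer. I'll move closer, turn partway and refit.

>>> step_arm:
  moves:
    - [[0,0,-0.84],[-0.2,0.1,0.3],1]
    - [[0,0,-0.84],[-0.2,0.1,0.3],1]
    - [[0,0,-0.84],[-0.2,0.1,0.3],1]
    - [[0,0,-0.84],[-0.2,0.1,0.3],1]
    - [[0,0,-0.84],[-0.2,0.1,0.3],1]
    - [[0,0,-0.84],[-0.2,0.1,0.3],1]
    - [[0,0,-0.84],[-0.2,0.1,0.3],1]

```text
clock: 3.2
eef_pos: [473.0, 187.0, 211.8]
tcp_rot: [2.995, 0.317, 2.557]
contact_force: [-0.3, -1.2, 0.1]
opening: 0.999
grasp_force: 0.0
```

```bash
sed -i 's/    s=telemetry.sense(); print(s\["eef_pos"\],s\["qvel"\])/    imaging.grab_frame("top");imaging.grab_frame("top");s=telemetry.sense(); print(s["eef_pos"],s["qpos"])/; s/528,176,62,-.17/522.8,179,70.7,-.16/' fit.py; python3 fit.py
```

```text
[473.12 186.78 211.89] [ 0.5   0.1   2.12 -0.34  0.67 -0.27]
[522.16 179.13  71.53  -0.16] [[-0.04, 0.02], [0.07, 0.01], [-0.01, -0.01], [-0.05, -0.06], [0.05, 0.09], [-0.02, -0.04]]
top [[258.74 215.22]]
side [[299.85 176.07]]
1 [296.1  188.86 342.2  206.74]
2 [303.74 178.68 334.42 216.45]
3 [315.74 173.61 322.78 221.16]
turn [-0.   -0.01  3.15] shift [ 0.01 -0.    0.3 ]
turn [ 0.01 -0.   -0.85] shift [ 0.01 -0.    0.3 ]
```

View pics/fit.png

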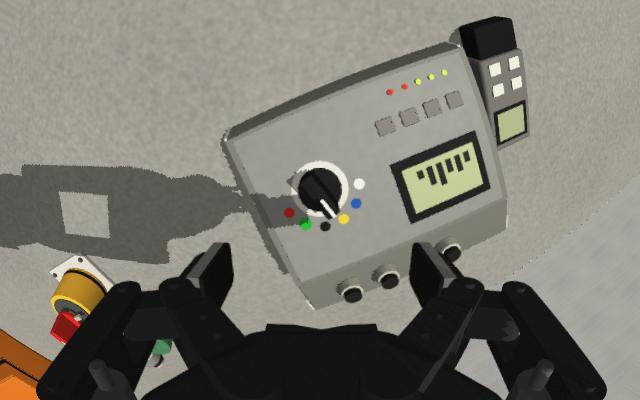

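>>> step_arm:
  moves:
    - [[0.01,0,-0.85],[0.01,0,0.3],-0.2]
    - [[0.01,0,-0.85],[0.01,0,0.3],-0.2]
    - [[0.01,0,-0.85],[0.01,0,0.3],-0.2]
    - [[0.01,0,-0.85],[0.01,0,0.3],-0.2]
    - [[0.01,0,-0.85],[0.01,0,0.3],-0.2]
    - [[0.01,0,-0.85],[0.01,0,0.3],-0.2]

```text
clock: 3.95
eef_pos: [491.9, 184.6, 154.8]
tcp_rot: [-3.044, 0.334, -3.019]
contact_force: [-0.1, 0.5, -0.0]
opening: 0.399
grasp_force: 0.0
```

```bash
sed -i 's/g+60\*n/g/' fit.py; python3 fit.py
```

```text
[491.94 184.57 154.9 ] [ 0.48  0.22  2.13 -0.41  0.55 -0.87]
[523.68 179.45  69.94  -0.17] [[0.1, -0.23], [0.18, 0.34], [-0.38, -0.21], [-0.04, -0.21], [-0.04, 0.28], [0.15, 0.04]]
top [[258.65 214.67]]
side [[300.37 176.41]]
1 [304.21 198.13 335.34 250.33]
2 [320.66 194.08 319.8  253.92]
3 [336.97 198.55 304.36 249.95]
turn [ 0.    0.   -3.98] shift [-0.01 -0.    0.31]
turn [ 0.   -0.    0.02] shift [-0.01 -0.    0.31]
```

View pics/fit.png

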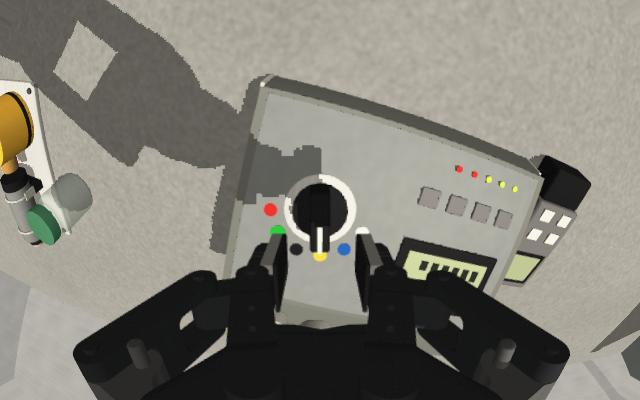

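The pointer (319,240) is centred between the pads and aligned. I'll descend and grip.

>>> step_arm:
  moves:
    - [[0,0,0.01],[0,0,0.15],-0.2]
    - [[0,0,0.01],[-0.01,0,0.25],-0.2]
    - [[0,0,0.01],[-0.01,0,0.3],-0.2]
    - [[0,0,0.01],[-0.01,0,0.3],-0.2]
    - [[0,0,0.01],[-0.01,0,0.3],-1]
    - [[0,0,0.01],[-0.01,0,0.3],-1]
    - [[0,0,0.01],[-0.01,0,0.3],-1]
    - [[0,0,0.01],[-0.01,0,0.3],-1]
  squeeze: 30

```text
clock: 4.9
eef_pos: [513.9, 180.7, 99.9]
tcp_rot: [-3.046, 0.335, -3.028]
contact_force: [4.1, -5.6, -0.8]
opening: 0.143
grasp_force: 30.9
```

>>> step_arm:
  moves:
    - [[0,0,0.12],[0,0,0],-1]
    - [[0,0,0.24],[0,0,0],-1]
    - [[0,0,0.36],[0,0,0],-1]
    - [[0,0,0.48],[0,0,0],-1]
    - [[0,0,0.6],[0,0,0],-1]
    - [[0,0,0.67],[0,0,0],-1]
    - [[0,0,0.67],[0,0,0],-1]

```text
clock: 5.6
eef_pos: [513.8, 179.9, 100.0]
tcp_rot: [3.049, 0.336, 2.695]
contact_force: [2.6, -11.2, 0.3]
opening: 0.144
grasp_force: 31.0
```

>>> step_arm:
  moves:
    - [[0,0,0.12],[0,0,0],-1]
    - [[0,0,0.24],[0,0,0],-1]
    - [[0,0,0.36],[0,0,0],-1]
    - [[0,0,0.48],[0,0,0],-1]
    - [[0,0,0.6],[0,0,0],-1]
    - [[0,0,0.67],[0,0,0],-1]
    - [[0,0,0.67],[0,0,0],-1]
    - [[0,0,0.67],[0,0,0],-1]

```text
clock: 6.4
eef_pos: [513.3, 179.2, 99.8]
tcp_rot: [2.893, 0.245, 2.155]
contact_force: [1.7, -13.8, 2.7]
opening: 0.145
grasp_force: 31.4
```

>>> step_arm:
  moves:
    - [[0,0,0],[0,0,0],-0.2]
    - [[0,0,0],[0,0,0],-0.2]
    - [[0,0,0],[0,0,0],-0.2]
    - [[0,0,0],[0,0,-0.1],-0.2]
    - [[0,0,0],[0,0,-0.3],0.2]
    - [[0,0,0],[0,0,-0.5],0.2]
    - [[0,0,0],[0,0,-0.5],0.2]
    - [[0,0,0],[0,0,-0.5],0.2]

```text
clock: 7.2
eef_pos: [480.7, 187.6, 194.3]
tcp_rot: [2.887, 0.243, 2.156]
contact_force: [-0.6, -0.0, -0.8]
opening: 0.601
grasp_force: 0.0
```

```bash
python3 - <<'E'
from fit import *
imaging.grab_frame("top")
s=telemetry.sense();print(s["clock"],s["eef_pos"],s["qpos"],s["contact_force"])
p,cal=fit([522.5,179.2,71,-.16])
for a in (3,4,5): print(a,proj("wrist",[pt(p[:3],p[3],a*.5236,q,32) for q in (-20,20)],cal).ravel())
E
```

```text
7.25 [480.3  187.16 193.15] [ 0.5   0.14  2.12 -0.36  0.64  0.15] [ 0.68 -0.27 -0.14]
[522.38 179.1   71.48  -0.16] [[-0.11, -0.06], [0.05, 0.1], [0.05, 0.02], [0.07, 0.16], [-0.03, -0.32], [-0.04, 0.08]]
3 [304.14 183.48 331.59 227.84]
4 [317.8  179.74 318.47 231.25]
5 [331.57 183.22 305.28 228.05]
```

View pics/fit.png

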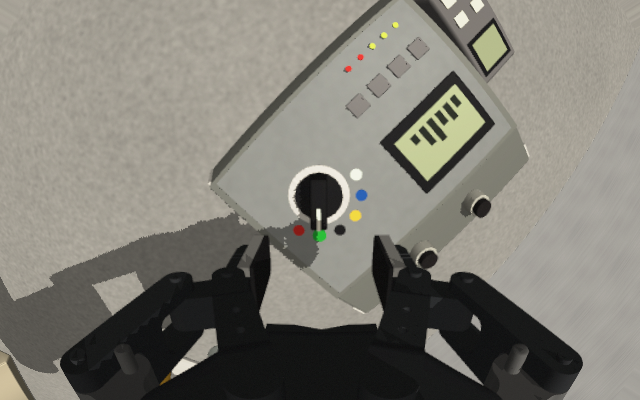

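The pointer is on green: its tip at (319,231) matches the predicted click 4. Next is the knob, at about (482,-251).

```bash
python3 - <<'E'
from h import *
plan([440,-40,300],frame([0,0,-1],az(.1)))
E
```

```text
turn [0.3865 0.2243 0.651 ] shift [-0.9392 -0.6895 -0.5086]
```

>>> step_arm:
  moves:
    - [[0,0,0],[0,0,-0.5],0.6]
    - [[0.38,0.22,0.65],[-0.94,-0.69,-0.51],0.6]
    - [[0.38,0.22,0.65],[-0.94,-0.69,-0.51],0.6]
    - [[0.38,0.22,0.65],[-0.94,-0.69,-0.51],0.6]
    - [[0.38,0.22,0.65],[-0.94,-0.69,-0.51],0.6]
    - [[0.38,0.22,0.65],[-0.94,-0.69,-0.51],0.6]
    - [[0.38,0.22,0.65],[-0.94,-0.69,-0.51],0.6]
    - [[0.38,0.22,0.65],[-0.94,-0.69,-0.51],0.6]

```text
clock: 8.1
eef_pos: [439.9, -41.1, 299.6]
tcp_rot: [3.137, 0.001, 1.669]
contact_force: [-0.2, 0.1, -0.5]
opening: 0.802
grasp_force: 0.0
```

```bash
python3 - <<'E'
from h import *
s=telemetry.sense();print(s["clock"],s["eef_pos"],s["qpos"])
plan([450,-215,290],frame([0,0,-1],az(-.3)))
E
```

```text
8.1 [439.85960436 -41.05222333 299.58576139] [-9.60671910e-02  5.99398685e-03  1.94671165e+00 -5.72553304e-04
  1.18432378e+00 -1.93560360e-01]
turn [0.0059 0.0006 0.5064] shift [-0.8705 -0.0346  0.049 ]
```

>>> step_arm:
  moves:
    - [[0,0,0.5],[-0.87,-0.03,0.05],0.6]
    - [[0,0,0.5],[-0.87,-0.03,0.05],0.6]
    - [[0,0,0.5],[-0.87,-0.03,0.05],0.6]
    - [[0,0,0.5],[-0.87,-0.03,0.05],0.6]
    - [[0,0,0.5],[-0.87,-0.03,0.05],0.6]
    - [[0,0,0.5],[-0.87,-0.03,0.05],0.6]

```text
clock: 8.7
eef_pos: [451.5, -212.6, 289.8]
tcp_rot: [3.137, -0.002, 1.279]
contact_force: [-0.4, -0.4, -0.9]
opening: 0.799
grasp_force: 0.0
```

```bash
python3 - <<'E'
from h import *
np.set_printoptions(precision=1,suppress=True)
for _ in range(3): imaging.grab_frame("top")
s=telemetry.sense();print(s["clock"],s["eef_pos"],s["qpos"])
im=save("wrist","k0.png");cal=imaging.calibration("wrist")
for n,z in (("shutter_grip",113),("stop_ring",68),("shutter_lug",68),("holder",0)):
    for q in imaging.mark_of("wrist",n)[:1]: print(n,np.array(q["xy"]),q["conf"],onz("wrist",q["xy"],z))
E
```

```text
8.85 [ 451.7 -212.2  290.7] [-0.4  0.1  1.9  0.   1.2 -0.2]
shutter_grip [362.1 202.1] 0.69 [ 487.7 -243.7  113. ]
stop_ring [356.4 190.2] 0.84 [ 487.6 -242.3   68. ]
holder [403.2 173.9] 0.65 [ 560.8 -257.3    0. ]
```

View pics/k0.png

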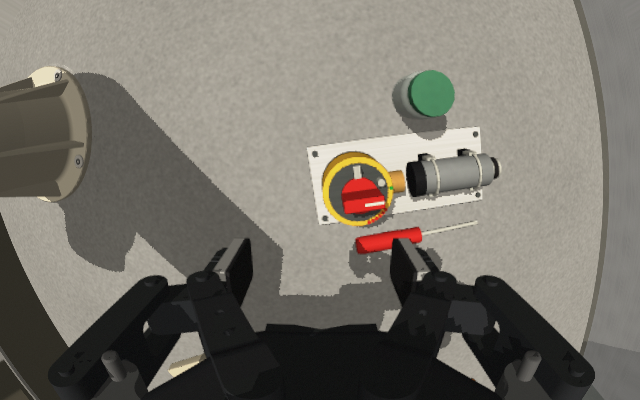

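The wrist view shows the red knob at (363,197) with its white line at (366–384,205). The lug is at (358,172) and the post near (382,183). The jar is at (430,95) and the screwdriver at (390,240), both clear of the knob. I'll refine the axis and the bar's direction from colours.

```bash
python3 - <<'E'
from h import *
np.set_printoptions(precision=2,suppress=True)
im=cv2.imread("pics/k0.png"); sub=im[150:235,310:405].astype(int); B,G,Rr=sub[...,0],sub[...,1],sub[...,2]
cal=imaging.calibration("wrist")
w=(B>170)&(G>170)&(Rr>170); 
n,l,st,ce=cv2.connectedComponentsWithStats(w.astype(np.uint8))
for i in range(1,n):
    if st[i,4]>8 and 45<ce[i][0]<85 and 40<ce[i][1]<70:
        ys,xs=np.where(l==i); P=np.array([onz("wrist",(x+310,y+150),121)[:2] for x,y in zip(xs,ys)]); c=P.mean(0); e=np.linalg.svd(P-c)[2][0]; e*=np.sign(e[0]); print("white",st[i],c,np.arctan2(e[1],e[0]),(P-c)@e.T.min() if 0 else np.ptp((P-c)@e))
# bright red top face
m=(Rr>190)&(G<60)&(B<60); n,l,st,ce=cv2.connectedComponentsWithStats(m.astype(np.uint8)); print(st,ce+[310,150])
hs=Rr[(Rr>90)&(G<60)&(B<60)]; print(np.histogram(hs,8))
# plate corners
C=[onz("wrist",q,8)[:2] for q in ((308,149),(480,127),(482,200),(320,224))]; print(np.array(C),np.mean(C,0)); d=C[1]-C[0]; print("yaw",np.arctan2(d[1],d[0]),np.linalg.norm(d))
q=np.array(im[150:235:1]) 
y=(Rr>170)&(G>130)&(B<90); ys,xs=np.where(y); (cx,cy),rad=cv2.minEnclosingCircle(np.column_stack([xs,ys]).astype(np.float32)); print("yellow",cx+310,cy+150,rad)
E
```

```text
white [55 52 19  5 49] [ 497.95 -247.06] -0.13437357654966403 18.583681630740447
[[   0    0   95   85 7338]
 [  32   28   34   15  306]
 [  34   46   41   17  386]
 [  69   65    2    2    2]
 [  66   67    2    3    5]
 [  62   70    2    2    3]
 [  58   72    3    2    4]
 [  78   82   17    3   31]] [[356.49 191.41]
 [358.39 185.14]
 [361.64 204.38]
 [379.5  215.5 ]
 [376.4  218.2 ]
 [372.67 220.33]
 [369.   222.25]
 [397.97 233.42]]
(array([ 29,  37, 303,  61,  51,  75,  74, 642]), array([ 91.  , 108.25, 125.5 , 142.75, 160.  , 177.25, 194.5 , 211.75,
       229.  ]))
[[ 444.18 -186.68]
 [ 689.58 -220.27]
 [ 672.92 -328.42]
 [ 429.39 -291.16]] [ 559.01 -256.63]
yaw -0.13605370971409483 247.6850500524483
yellow 363.1124038696289 187.80232620239258 41.609642028808594
```

```bash
python3 - <<'E'
from h import *
print(onz("wrist",(361.6,204.4),121))
plan([488,-245.5,200],frame([0,0,-1],az(-.135-np.pi/2)))
E
```

```text
[ 486.18527737 -244.19188489  121.        ]
turn [ 0.0065 -0.0069  1.8014] shift [-0.1029  0.2167  0.4578]
```

>>> step_arm:
  moves:
    - [[0,0,0.9],[-0.1,0.22,0.25],0.2]
    - [[0,0,0.9],[-0.1,0.22,0.25],0.2]
    - [[0,0,0.9],[-0.1,0.22,0.25],0.2]
    - [[0,0,0.9],[-0.1,0.22,0.25],0.2]
    - [[0,0,0.9],[-0.1,0.22,0.25],0.2]
    - [[0,0,0.9],[-0.1,0.22,0.25],0.2]
    - [[0,0,0.9],[-0.1,0.22,0.25],0.2]

```text
clock: 9.8
eef_pos: [488.4, -245.6, 241.5]
tcp_rot: [3.137, -0.005, 0.575]
contact_force: [-0.3, 0.0, -0.3]
opening: 0.6
grasp_force: 0.0
```

>>> step_arm:
  moves:
    - [[0,0,0.9],[0,0,0.2],0]
    - [[0,0,0.9],[0,0,0.2],0]
    - [[0,0,0.9],[0,0,0.2],0]
    - [[0,0,0.9],[0,0,0.2],0]
    - [[0,0,0.9],[0,0,0.2],0]
    - [[0,0,0.9],[0,0,0.2],0]
    - [[0,0,0.9],[0,0,0.2],0]

```text
clock: 10.5
eef_pos: [488.7, -245.7, 201.5]
tcp_rot: [3.141, -0.007, -0.13]
contact_force: [0.4, -0.4, -0.3]
opening: 0.5
grasp_force: 0.0
```

```bash
cat > knob.py <<'E'
from h import *
np.set_printoptions(precision=2,suppress=True)
for _ in range(2): imaging.grab_frame("top")
s=telemetry.sense();print(s["clock"],s["eef_pos"],s["qpos"],s["contact_force"])
im=imaging.grab_frame("wrist")[:,:,::-1];cv2.imwrite("pics/k1.png",im);cal=imaging.calibration("wrist")
for n,z in (("shutter_grip",113),("stop_ring",68)):
    for q in imaging.mark_of("wrist",n)[:1]: print(n,np.array(q["xy"]),q["conf"],onz("wrist",q["xy"],z))
u,v=proj("wrist",[[498,-247,121]])[0].astype(int); print(u,v)
i=im.astype(int); w=(i.min(2)>165).astype(np.uint8); n,l,st,ce=cv2.connectedComponentsWithStats(w)
k=[j for j in range(1,n) if 8<st[j,4]<900 and np.hypot(*(ce[j]-[u,v]))<30]
for j in k:
    ys,xs=np.where(l==j); P=np.array([onz("wrist",(x,y),121)[:2] for x,y in zip(xs,ys)]); c=P.mean(0); e=np.linalg.svd(P-c)[2][0]; e*=np.sign(e[0]); print("white",st[j],c,np.arctan2(e[1],e[0]),np.ptp((P-c)@e),np.ptp((P-c)@[-e[1],e[0]]))
plan([488,-245.5,113],frame([0,0,-1],az(-.135-np.pi/2)))
E
python3 knob.py
```

```text
10.6 [ 488.65 -245.76  201.49] [-0.47  0.28  1.85  0.    1.    1.23] [-0.47  0.75 -0.11]
shutter_grip [317.6 209.9] 0.7 [ 489.37 -243.22  113.  ]
321 200
white [318 187   4  28 101] [ 497.63 -245.64] -0.11322257704964238 19.164014222392503 2.3242845133817855
turn [ 0.   -0.01  0.  ] shift [-0.01 -0.    0.44]
```

View pics/k1.png

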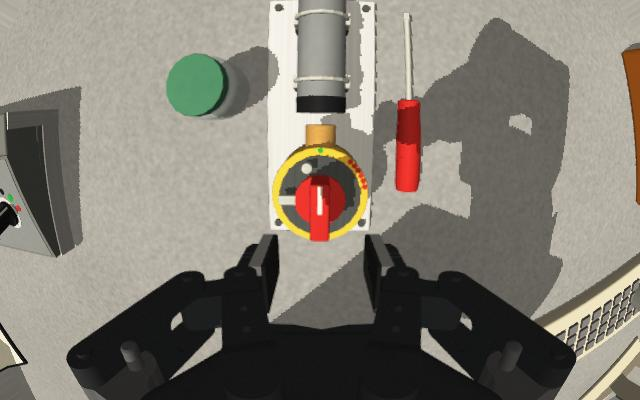

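The view shows the knob centred between the pads with the lug at (287,200). The post is at (307,168), and the jar and screwdriver are clear. I'll estimate the post angle, then grip.

```bash
python3 - <<'E'
from h import *
a=np.array([487.6,-244.5])
p=onz("wrist",(306.5,167),82)[:2]-a; l=onz("wrist",(284,200.5),85)[:2]-a
print(p,np.hypot(*p),l,np.hypot(*l)); A=np.arctan2(p[1],p[0]);L=np.arctan2(l[1],l[0]); print(A,L,-.125+np.pi/2-A-np.arcsin(8.5/28))
E
```

```text
[28.89705036  6.80510813] 29.68752290722842 [ 4.78732799 28.55240596] 28.950965365926383
0.23128091289979066 1.4046734289897522 0.9060766700869893
```

>>> step_arm:
  moves:
    - [[0,0,0],[-0.005,-0.005,0.2],-0.2]
    - [[0,0,0],[-0.005,-0.005,0.35],-0.2]
    - [[0,0,0],[-0.005,-0.005,0.44],-0.2]
    - [[0,0,0],[-0.005,-0.005,0.44],-0.2]
    - [[0,0,0],[-0.005,-0.005,0.44],-1]
    - [[0,0,0],[-0.005,-0.005,0.44],-1]
    - [[0,0,0],[-0.005,-0.005,0.44],-1]
    - [[0,0,0],[-0.005,-0.005,0.44],-1]
  squeeze: 40

```text
clock: 11.55
eef_pos: [488.9, -244.8, 114.4]
tcp_rot: [3.141, -0.008, -0.135]
contact_force: [-0.1, 2.4, 2.6]
opening: 0.152
grasp_force: 44.5
```

>>> step_arm:
  moves:
    - [[0,0,0],[0,0,0.015],-1]
    - [[0,0,0],[0,0,0.03],-1]
    - [[0,0,0],[0,0,0.04],-1]
    - [[0,0,0],[0,0,0.04],-1]
    - [[0,0,0],[0,0,0.04],-1]

```text
clock: 12.05
eef_pos: [488.9, -244.9, 106.3]
tcp_rot: [3.141, -0.008, -0.135]
contact_force: [-1.3, 3.9, 10.3]
opening: 0.158
grasp_force: 45.7
```

```bash
python3 -c "
from h import *
s=telemetry.sense();print(s['eef_pos'],s['contact_force'],s['wrist_torque'])"
```

```text
[ 488.94001225 -244.87647313  106.28493463] [-1.26320302  3.92442405 10.32103053] [ 0.68421259  0.25034335 -0.10153476]
```

>>> step_arm:
  moves:
    - [[0,0,0.05],[0,0,0],-1]
    - [[0,0,0.1],[0,0,0],-1]
    - [[0,0,0.15],[0,0,0],-1]
    - [[0,0,0.15],[0,0,0],-1]

```text
clock: 12.45
eef_pos: [488.9, -245.0, 106.3]
tcp_rot: [-3.141, -0.008, -0.254]
contact_force: [-1.6, 3.3, 11.6]
opening: 0.152
grasp_force: 45.7
```

```bash
python3 -c "
from h import *
s=telemetry.sense();print(s['eef_pos'],s['tcp_rot'],s['contact_force'],s['wrist_torque'])"
```

```text
[ 488.94031153 -244.95228944  106.30988012] [-3.14135434 -0.00789441 -0.25380793] [-1.5841356   3.34210297 11.60111212] [0.56642405 0.23857681 0.01109359]
```

>>> step_arm:
  moves:
    - [[0,0,0.1],[0,0,0],-1]
    - [[0,0,0.2],[0,0,0],-1]
    - [[0,0,0.3],[0,0,0],-1]
    - [[0,0,0.4],[0,0,0],-1]
    - [[0,0,0.5],[0,0,0],-1]
    - [[0,0,0.6],[0,0,0],-1]
    - [[0,0,0.7],[0,0,0],-1]
    - [[0,0,0.7],[0,0,0],-1]

```text
clock: 13.25
eef_pos: [488.7, -245.3, 106.3]
tcp_rot: [-3.138, -0.007, -0.805]
contact_force: [-3.1, 0.9, 10.8]
opening: 0.154
grasp_force: 45.7
```

```bash
python3 -c "
from h import *
s=telemetry.sense();print(s['eef_pos'],s['tcp_rot'],s['contact_force'],s['wrist_torque'])"
```

```text
[ 488.68505998 -245.26911379  106.29049761] [-3.13793764 -0.00664218 -0.80458431] [-3.11205195  0.86443691 10.84603473] [0.15958153 0.57975881 0.05361554]
```

>>> step_arm:
  moves:
    - [[0,0,0.05],[0,0,0],-1]
    - [[0,0,0.1],[0,0,0],-1]
    - [[0,0,0.13],[0,0,0],-1]
    - [[0,0,0.13],[0,0,0],-1]

```text
clock: 13.65
eef_pos: [488.6, -245.3, 106.3]
tcp_rot: [-3.137, -0.006, -0.905]
contact_force: [-3.1, 1.3, 10.3]
opening: 0.161
grasp_force: 45.8
```

```bash
echo "from h import *
s=telemetry.sense();print(s['clock'],s['tcp_rot'],s['contact_force'],s['wrist_torque'],s['qpos'][5],s['joint_efforts'])">s.py; python3 s.py
```

```text
13.65 [-3.13744904 -0.00618765 -0.90474058] [-3.12556099  1.33855897 10.32727989] [0.08324996 0.646399   0.07569555] 2.005753916313282 [  0.15274522 -50.46482563 -24.22055483   0.28409754  -1.21268135
   0.41183336]
```

>>> step_arm:
  moves:
    - [[0,0,0.03],[0,0,0],-1]
    - [[0,0,0.06],[0,0,0],-1]
    - [[0,0,0.06],[0,0,0],-1]

```text
clock: 13.95
eef_pos: [488.6, -245.3, 106.3]
tcp_rot: [-3.137, -0.006, -0.952]
contact_force: [-3.3, 1.6, 12.0]
opening: 0.154
grasp_force: 45.8
```

```bash
python3 s.py
```

```text
13.95 [-3.13719877 -0.00597277 -0.95181715] [-3.3066098   1.61632569 12.02695133] [0.09184374 0.736414   0.12274388] 2.052824769719755 [  0.24617773 -50.43706298 -24.24656153   0.3348059   -1.24070406
   0.39459826]
```

>>> step_arm:
  moves:
    - [[0,0,0.02],[0,0,0],-1]
    - [[0,0,0.04],[0,0,0],-1]
    - [[0,0,0.04],[0,0,0],-1]

```text
clock: 14.25
eef_pos: [488.6, -245.3, 106.3]
tcp_rot: [-3.137, -0.006, -0.983]
contact_force: [-3.4, 0.8, 12.7]
opening: 0.153
grasp_force: 45.8
```

```bash
python3 s.py
```

```text
14.25 [-3.13706801 -0.00585856 -0.98295163] [-3.37736242  0.83804012 12.67234153] [0.04615776 0.71473711 0.12787925] 2.0839770554025603 [  0.3059412  -50.4171288  -24.26427484   0.36772792  -1.26075346
   0.29699234]
```

>>> step_arm:
  moves:
    - [[0,0,0.02],[0,0,0],-1]
    - [[0,0,0.04],[0,0,0],-1]
    - [[0,0,0.04],[0,0,0],-1]

```text
clock: 14.55
eef_pos: [488.5, -245.3, 106.3]
tcp_rot: [-3.137, -0.006, -1.014]
contact_force: [-2.5, 0.1, 10.8]
opening: 0.156
grasp_force: 45.8
```

```bash
python3 s.py
```

```text
14.55 [-3.13694707 -0.00566252 -1.01418334] [-2.54618359  0.07252333 10.79821602] [0.08462285 0.73098106 0.19170589] 2.1152748043305567 [  0.15291223 -50.34965158 -24.33222234   0.41031925  -1.30398218
   0.3806256 ]
```

>>> step_arm:
  moves:
    - [[0,0,0.02],[0,0,0],-1]
    - [[0,0,0.04],[0,0,0],-1]
    - [[0,0,0.04],[0,0,0],-1]

```text
clock: 14.85
eef_pos: [488.5, -245.1, 106.3]
tcp_rot: [-3.137, -0.005, -1.045]
contact_force: [-4.1, 1.9, 12.9]
opening: 0.154
grasp_force: 46.1
```

```bash
python3 s.py
```

```text
14.85 [-3.13694182 -0.00528745 -1.04487133] [-4.13813148  1.89405307 12.86693396] [0.18641612 0.73491029 0.59528724] 2.146249692232341 [ -0.79658054 -50.04850388 -24.58896339   0.45741132  -1.47139862
   0.74813124]
```

The torque jumped to 0.6 N m, which is about 16 N on the post. I'll hold it there.

>>> step_arm:
  moves:
    - [[0,0,0],[0,0,0],-1]
    - [[0,0,0],[0,0,0],-1]
    - [[0,0,0],[0,0,0],-1]
    - [[0,0,0],[0,0,0],-1]
    - [[0,0,0],[0,0,0],-1]
    - [[0,0,0],[0,0,0],-1]
    - [[0,0,0],[0,0,0],-1]
    - [[0,0,0],[0,0,0],-1]

```text
clock: 15.65
eef_pos: [488.4, -245.1, 106.3]
tcp_rot: [-3.137, -0.005, -1.044]
contact_force: [-3.6, 2.0, 12.1]
opening: 0.154
grasp_force: 46.1
```

```bash
python3 s.py
```

```text
15.65 [-3.13698378 -0.00526279 -1.04430399] [-3.63143931  2.00731553 12.1448682 ] [0.16076806 0.74702625 0.52842882] 2.1456843341187057 [ -0.76781301 -50.04695535 -24.59234655   0.44988533  -1.48085374
   0.54302143]
```

>>> step_arm:
  moves:
    - [[0,0,0],[0,0,0],-1]
    - [[0,0,0],[0,0,0],-1]
    - [[0,0,0],[0,0,0],-1]
    - [[0,0,0],[0,0,0],-1]
    - [[0,0,0],[0,0,0],-1]
    - [[0,0,0],[0,0,0],-1]
    - [[0,0,0],[0,0,0],-1]
    - [[0,0,0],[0,0,0],-1]

```text
clock: 16.45
eef_pos: [488.5, -245.1, 106.3]
tcp_rot: [-3.137, -0.005, -1.044]
contact_force: [-4.1, 2.5, 12.8]
opening: 0.156
grasp_force: 46.1
```

>>> step_arm:
  moves:
    - [[0,0,0],[0,0,0],-1]
    - [[0,0,0],[0,0,0],-1]
    - [[0,0,0],[0,0,0],-1]
    - [[0,0,0],[0,0,0],-1]
    - [[0,0,0],[0,0,0],-1]
    - [[0,0,0],[0,0,0],-1]
    - [[0,0,0],[0,0,0],-1]
    - [[0,0,0],[0,0,0],-1]

```text
clock: 17.25
eef_pos: [488.4, -245.1, 106.3]
tcp_rot: [-3.137, -0.005, -1.044]
contact_force: [-3.7, 2.5, 12.3]
opening: 0.156
grasp_force: 46.1
```

```bash
python3 s.py
```

```text
17.25 [-3.13698144 -0.00528921 -1.04431688] [-3.72893699  2.51803313 12.32336678] [0.13171657 0.71696986 0.5170189 ] 2.145671374478809 [ -0.76916406 -50.04891872 -24.59205866   0.44977248  -1.48066018
   0.54297924]
```

>>> step_arm:
  moves:
    - [[0,0,0],[0,0,0],1]
    - [[0,0,0],[0,0,0],1]
    - [[0,0,0],[0,0,0],1]
    - [[0,0,0],[0,0,0],1]
    - [[0,0,0],[0,0,0],1]
    - [[0,0,0],[0,0,0],1]
    - [[0,0,0],[0,0,0],1]
    - [[0,0,0],[0,0,0],1]

```text
clock: 18.05
eef_pos: [488.4, -244.8, 105.4]
tcp_rot: [-3.137, -0.004, -1.046]
contact_force: [0.1, -1.2, 0.9]
opening: 1.001
grasp_force: 0.0
```

>>> step_arm:
  moves:
    - [[0,0,0],[0,0,-0.1],1]
    - [[0,0,0],[0,0,-0.3],1]
    - [[0,0,0],[0,0,-0.5],1]
    - [[0,0,0],[0,0,-0.5],1]
    - [[0,0,0],[0,0,-0.5],1]
    - [[0,0,0],[0,0,-0.5],1]

```text
clock: 18.65
eef_pos: [487.1, -244.3, 204.4]
tcp_rot: [-3.137, -0.003, -1.046]
contact_force: [-0.7, -0.7, -0.4]
opening: 0.997
grasp_force: 0.0
```

```bash
sed -i 's/(i.min(2)>165)/(i.min(2)>150)/' knob.py; python3 knob.py; python3 - <<'E'
from h import *
rays=[]
for n in ("shutter_grip","jar","screwdriver","doserate_meter"):
    imaging.grab_frame("side");imaging.grab_frame("top")
    print(n,[(c,np.round(q["xy"],1),round(q["conf"],2)) for c in("side","top") for q in imaging.mark_of(c,n)[:1]])
E
```

```text
18.75 [ 486.96 -244.25  204.03] [-0.47  0.28  1.85  0.    1.01  2.15] [ 0.47  0.48 -0.46]
shutter_grip [320.8 207.2] 0.87 [ 488.3  -244.77  113.  ]
310 201
white [283 184   9   9  70] [ 516.63 -247.22] 1.3147156785576743 6.538821630034661 5.896915655305827
white [297 193  25  19 128] [ 498.79 -245.75] -0.14418830891319792 19.71505318229655 3.302642382231541
white [293 214  16  16 135] [ 496.66 -230.28] 1.4485142058961247 11.547015974112602 6.403608201509371
turn [-0.   -0.01 -1.16] shift [0.01 0.   0.46]
shutter_grip [('side', array([325.3, 273.7]), 0.71), ('top', array([437.1, 226.9]), 0.79)]
jar [('side', array([360.1, 275.1]), 0.78), ('top', array([390.6, 188.6]), 0.6)]
screwdriver [('side', array([366.8, 340. ]), 0.66)]
doserate_meter [('side', array([301. , 165.7]), 0.73), ('top', array([175.7, 204.6]), 0.76)]
```

View pics/k1.png

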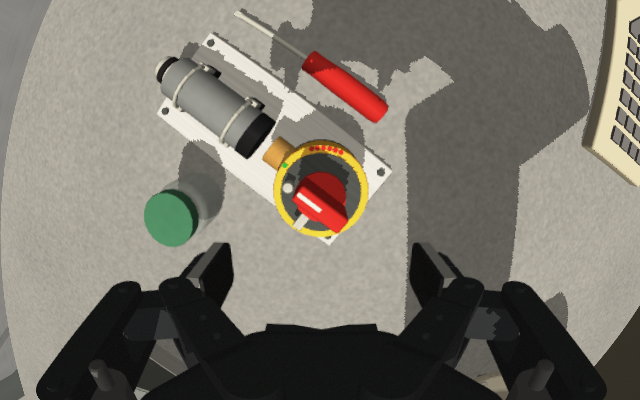

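The picture shows the knob's white line back at its rest angle (-0.14 rad), with its scale matching the popped-up height. The jar (170,218) and screwdriver (345,87) look undisturbed. The dial was last seen on green.

```bash
python3 -c "
from h import *
print(r.sign_off())"
```

```text
the job is handed in; nothing more can be done
None
```

The job is handed in; no verdict was returned. The dial was on green when last checked, and I held the red knob against its stop post at about 16 N for 2.4 s. On release it sprang back to its rest angle and looked popped up in the last picture, with the jar, meter and screwdriver apparently undisturbed.

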